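# Gauge a garland bead with sprung tweezers set to the red line

### The job

Someone is making a wooden bead garland for the mantel and wants the walnut bead on the birch coaster checked. Pick up the sprung gauge tweezers by their black thumb rests, squeeze them until the tips are 32 mm apart (the red line on the brass strip meets the white line on the right blade), and only then lower the tips over the bead, one on either side of it with their ends at or a little below its middle, touching neither bead nor coaster. Finish there, still holding the tweezers level and steady at the red line; do not put them down, and leave everything else on the ledge where it is.

Things in the scene. Friction and masses are not known exactly. Their poses are not given: they have to be found in the camera images.
- thumb_rests (a point): Grip point on the tweezers' centre line, half-way up between the two black thumb rests, 30 mm above the tip ends. Axes: x along the tweezers to the tips, y to the left leaf, z up. The rests are 26 mm long (x), 14 mm high and outermost here: 43 mm over their outer faces when free, 32 mm at the red line; in between the tip gap changes 2.1 mm per 1 mm of width.
- tweezers: Heel of the stainless tweezers (195 mm long, about 72 g, balanced close to thumb_rests); origin 30 mm under thumb_rests, axes the same. They stand on the slate on a bent-down tail (106 mm behind the origin) and two bent-down tips (85 mm ahead). Blades 10 mm high, centred at the height of thumb_rests, drop to the tips over their last 30 mm.
- leaf_left (a joint): Turn of the left leaf at the heel, rad: 0 free (tips 56 mm apart), 0.075 at the red line (32 mm), larger when closed further. Its hinge is 75 mm behind thumb_rests. Both leaves move together and are sprung apart: about 4 N at the thumb rests starts them closing, 9 N holds them at the red line; let go, they spring open.
- red_line (a point): Red line on the brass gauge strip, which is fixed to the left leaf and lies over both blades 47 mm ahead of thumb_rests, 8 mm above it. Black lines are other gaps. At a 32 mm tip gap the red line lies over the white line on the right blade.
- tip_left (a point): Lower end of the left tip, on its inner face (the face that looks at the other tip). The gap is the distance from here to tip_right: 56 mm when free, 32 mm at the red line. The tips are 10 mm long, 3 mm thick and go 14 mm straight up from here.
- tip_right (a point): Lower end of the right tip, on its inner face.
- tip_mid (a point): Point of the tweezers midway between the lower ends of the two tips: 85 mm ahead of thumb_rests and 30 mm lower. Axes as for thumb_rests.
- bead_centre (a point): Centre of the dark walnut bead, half-way up: a barrel-shaped wooden bead 24 mm across and 22 mm high, 12 g, standing loose on a flat end on the middle of the coaster, so its centre is 21 mm above the slate and its top 32 mm.
- coaster: Round birch coaster, 96 mm across, 10 mm thick, loose on the slate; origin at the centre of its underside.
- dish_tower: Bystander: three stacked white ceramic dishes, 136 mm across, 104 mm high; origin at the centre of the underside.
- jar: Bystander: smoked glass jar with hinged stainless lid, 92 mm across, 111 mm high; origin at the centre of the underside.
- planter: Bystander: terracotta mini planter with a succulent, 84 mm across, about 100 mm high; origin at the centre of the underside.
- candle: Bystander: candle in a glass, 76 mm across, 82 mm high; origin at the centre of the underside.
- bead_dish: Bystander: low white dish of pale beads, 116 mm across, 30 mm high; origin at the centre of the underside.
- twine_spool: Bystander: wooden spool of twine, 52 mm across, 52 mm high; origin at the centre of the underside.
- matchbox: Bystander: matchbox 36 x 56 x 16 mm; origin at the centre of the underside.
Things that resemble listed ones, but are neither listed nor needed, are in the scene too. Of the things shaped like the tweezers, the stainless one is meant.

How it is judged:
By the outcome, as a careful person would: the job done as asked, in the order asked, and still so for the second after the job is handed in, while the arm keeps its last pose, push and grip.
It also fails if it takes over 37 s, if anything falls off the work surface, if the arm or the gripper's body presses on something with over 40 N, if the wrist force passes 120 N, or if a joint passes its speed limit or range.

### The arm

A 7-joint arm with a two-finger parallel gripper is mounted at the origin on the work surface. World frame = base frame: x ahead of the robot, y to its left, z up, the work surface at z = 0. Lengths are in m, angles in rad, forces in N, time in s.
With the tool pointing down it reaches from about 0.4 to 0.85 m from the base axis. Payload 4.5 kg.
Tool frame: the origin (TCP) lies midway between the tips of the shut fingers; the grasp point (between the pads) lies 19 mm behind it; z points along the fingers, y is the line along which they close (so a half turn about z gives the same grasp; the last joint's range is limited). The gripper opens to 88 mm and grips with 3 to 60 N. Pads are 18 mm wide; open, the fingers measure 123 mm over their backs; the gripper's body (75 mm by 187 mm) begins 45 mm behind the grasp point.
Start: joints at [1.315, 0.689, -0.195, 1.565, 0.157, 0.902, -0.215], TCP at [0.179, -0.599, 0.239] pointing down, gripper open.
Joint ranges: [-3.01, 3.01], [-0.46, 2.08], [-1.47, 1.51], [0.13, 2.56], [-1, 4.14], [0.04, 2.09], [-2.66, 2.66]. Speed limits (rad/s): [2.57, 2.57, 3.14, 3.14, 3.14, 3.14, 3.14].

### API

Orientations are given as a unit quaternion [x, y, z, w].
In Python, from plant import r gives the robot as it stands.
- The arm moves only by the tool carry_out, never from a script. Its argument "plan" is a list of rows, each an object with "rot": the turn, a rotation vector about the tool's x, y, z in rad, a list of three; "xyz": the shift along the tool's x, y, z in m, a list of three; "grip": the closure in counts, from 0 (fully open) to 255 (shut). In form: [{"rot": [wx, wy, wz], "xyz": [dx, dy, dz], "grip": grip}, ...]. A call has 1 to 8 rows; each row is the pose to reach, as a shift and turn from the pose commanded when the call began, along the tool's axes at that moment; what a row does not reach only later rows make up. A row lasts 1/12 s, in which the tool goes at most 41.7 mm and 7.16 degrees, less where a joint would pass 70% of its speed; a pose out of reach is approached as far as the arm can. A call with a gripper value outside its range is refused whole. The fingers move at their own pace and stop on an object; "squeeze" is the grip in N (left out, the last holds). Time passes only in rows, so rows that repeat a pose let the fingers close. It gives the time, the measured TCP pose, the force, the opening and the grip force at its end, in the units of the state.
- r.get_state(): the state, without advancing time (a new reading comes with each control period).
- r.snapshot(name): name is "scene" or "side" or "wrist"; returns the picture (384x512x3 uint8, red, green, blue); there is no depth.
- r.camera_params(name): a dict with "fx", "fy", "cx", "cy" (pixels), "distortion" ([k1, k2, p1, p2, k3] as OpenCV has them; the pictures are not rectified), "position" and "attitude" of the camera in the world; the wrist camera has in their place "hand_eye" (4x4, takes a point from camera to tool coordinates, whose origin is the TCP and whose axes are the flange's). Camera axes: x right, y down, z forward; pixel columns grow to the right and rows downward; lengths in m; the calibration is good to about 2 mm. A picture is of the moment at which its call begins: read the wrist's pose just before it. camera_params takes no time and is no camera call.
- r.finish_job(): hands the job in; it is judged then, once.
The state is a dict: "clock": time; "q": joint angles; "qd": joint speeds; "joint_torque": joint torques, N m; "tool_pos": TCP position; "eef_rot": TCP orientation; "contact_force": force on the tool from outside, world axes, zero at the start; "moment": the same for the moment, N m; "opening": opening from 0.0 (shut) to 1.0 (fully open); "finger_force": force on a finger pad.
Only numpy, scipy, OpenCV 4.12 (cv2) and the standard library are available. Lean on these libraries where they do the work, as an engineer would, in place of code of your own. Each camera call takes 0.05 s, during which the arm holds its last target. There are 200 camera calls.

## Working session

There is one attempt and no reset: what is moved stays moved. The work goes in short steps, Python scripts to look and compute and a tool call to move; the robot and the scene stay as the last step left them, time stands still between calls to the robot, and variables do not carry over. Pictures are saved under pics/ and viewed, at most 10 in all, crops included, and the job is handed in when it is done.

Besides the shell and the picture viewer there is one more tool, called after "Request:" by a JSON object that holds its "fn" and its "kwargs". carry_out: Moves the arm, as the interface text tells. Its arguments: {"type":"object","properties":{"plan":{"type":"array"},"squeeze":{"type":"number"}},"required":["plan"]}

```bash
ls; mkdir -p pics; python3 - <<'E'
from plant import r
import cv2,numpy as np
for n in("scene","side"):
    im=r.snapshot(n); cv2.imwrite(f"pics/{n}0.png",im[:,:,::-1]); 
    p=r.camera_params(n); print(n,p)
print(r.camera_params("wrist")); s=r.get_state(); print(s)
a=[cv2.imread(f"pics/{n}0.png") for n in("scene","side")]
E
```

```text
pics
scene {'fx': 420.38845890859704, 'fy': 420.38845890859704, 'cx': 249.2386675080145, 'cy': 191.26469531215216, 'distortion': array([0.04667131, 0.        , 0.        , 0.        , 0.        ]), 'position': array([ 1.24112779, -0.13237485,  1.31698964]), 'attitude': array([ 0.74505218,  0.61267916, -0.16650231, -0.20444676])}
side {'fx': 377.4344831639102, 'fy': 377.4344831639102, 'cx': 256.7820661856882, 'cy': 189.14697614061072, 'distortion': array([-0.05959497,  0.        ,  0.        ,  0.        ,  0.        ]), 'position': array([0.24505696, 1.02463254, 0.65200404]), 'attitude': array([-0.1350541 ,  0.85146757, -0.50267893,  0.06385342])}
{'fx': 340.5666629187718, 'fy': 340.5666629187718, 'cx': 250.55385777765883, 'cy': 189.69418143426023, 'distortion': array([-0.09232606,  0.        ,  0.        ,  0.        ,  0.        ]), 'hand_eye': array([[ 4.03073682e-04, -9.64237164e-01, -2.65040616e-01,
         6.72313860e-02],
       [ 9.99999676e-01,  2.03944518e-04,  7.78834091e-04,
        -3.47280145e-04],
       [-6.96927195e-04, -2.65040844e-01,  9.64236934e-01,
        -1.46928915e-01],
       [ 0.00000000e+00,  0.00000000e+00,  0.00000000e+00,
         1.00000000e+00]])}
{'clock': 0.1, 'q': array([ 1.31481691,  0.68992643, -0.19448942,  1.56619834,  0.1573246 ,
        0.90252379, -0.21509334]), 'qd': array([ 2.13346134e-03, -2.70644525e-03, -1.27702869e-03, -1.96875292e-03,
        1.90113021e-03,  6.57451720e-05,  3.24884609e-04]), 'joint_torque': array([-1.87918449e-03, -5.28500283e+01, -1.27140809e+00, -1.53839421e+01,
       -5.25963446e-02,  1.91155785e-03,  4.77399351e-05]), 'tool_pos': array([ 0.17836465, -0.5984281 ,  0.23798416]), 'eef_rot': array([ 9.89516479e-01,  1.44417605e-01, -1.98213959e-04, -8.08463156e-04]), 'contact_force': array([-0.18001383, -0.90867389,  0.53982685]), 'moment': array([-0.02181276, -0.04299081, -0.0166109 ]), 'finger_force': 0.0, 'opening': 0.9977042438287729}
```

View pics/scene0.png

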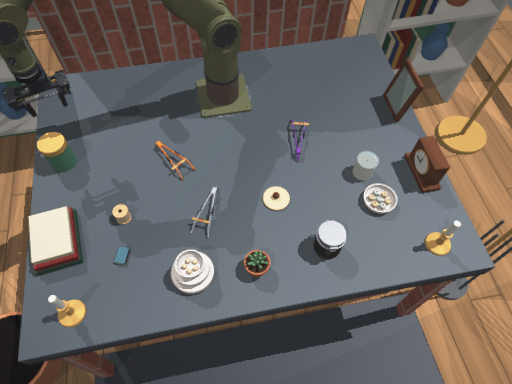

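View pics/side0.png

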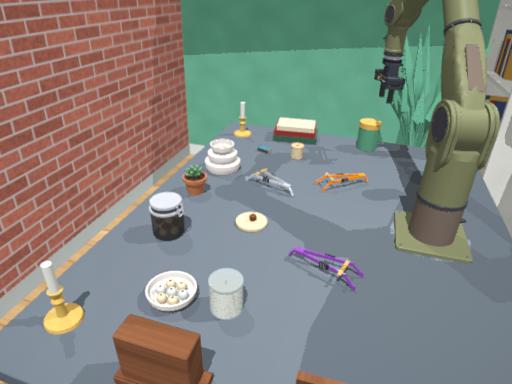

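The scene view shows three tweezers-like objects: orange at (175,160), purple at (298,138) and stainless/grey at (205,212). By the description I want the grey one. The bead is on the coaster at (276,197), with the jar at (330,238), the planter at (257,262) and the dish tower at (192,268). I'll check the choice in one close crop.

```bash
cat > h.py <<'E'
import numpy as np, cv2
from scipy.spatial.transform import Rotation as R
from plant import r
def cam(n,s=None):
    p=r.camera_params(n); K=np.array([[p['fx'],0,p['cx']],[0,p['fy'],p['cy']],[0,0,1]])
    if n=='wrist':
        s=s or r.get_state(); T=np.eye(4);T[:3,:3]=R.from_quat(s['eef_rot']).as_matrix();T[:3,3]=s['tool_pos']
        T=T@p['hand_eye']; return K,p['distortion'],T[:3,3],T[:3,:3]
    return K,p['distortion'],p['position'],R.from_quat(p['attitude']).as_matrix()
def cast(c,uv,z):
    K,d,o,M=c; u=cv2.undistortPoints(np.array(uv,float).reshape(-1,1,2),K,d)[:,0]
    v=np.c_[u,np.ones(len(u))]@M.T
    return o+v*((z-o[2])/v[:,2])[:,None]
def proj(c,P):
    K,d,o,M=c; P=(np.atleast_2d(P)-o)@M
    return cv2.projectPoints(P,np.zeros(3),np.zeros(3),K,d)[0][:,0]
E
python3 - <<'E'
from h import *
im=cv2.imread("pics/scene0.png")
cr=cv2.resize(im[175:245,175:300],None,fx=6,fy=6,interpolation=cv2.INTER_CUBIC); cv2.imwrite("pics/c0.png",cr)
c=cam("scene")
print(np.array([[276,198],[215,189],[192,231],[212,232]]).tolist()); print(cast(c,[[276,198],[205,212],[215,189],[192,231],[212,232]],.03))
for n,uv,z in [("dish",(192,272),.0),("planter",(257,268),.05),("jar",(330,240),.05),("candle",(365,168),.04),("purple",(298,138),.03)]:
    print(n,cast(c,[uv],z))
E
```

```text
[[276, 198], [215, 189], [192, 231], [212, 232]]
[[ 0.54093355  0.10520199  0.03      ]
 [ 0.54794308 -0.14793555  0.03      ]
 [ 0.46307594 -0.09993371  0.03      ]
 [ 0.6109765  -0.20090585  0.03      ]
 [ 0.62764776 -0.13555367  0.03      ]]
dish [[ 0.74233408 -0.22076009  0.        ]]
planter [[ 0.78796864 -0.01477111  0.05      ]]
jar [[0.73979787 0.2390307  0.05      ]]
candle [[0.4861478  0.44903261 0.04      ]]
purple [[0.2987656 0.2477792 0.03     ]]
```

View pics/c0.png

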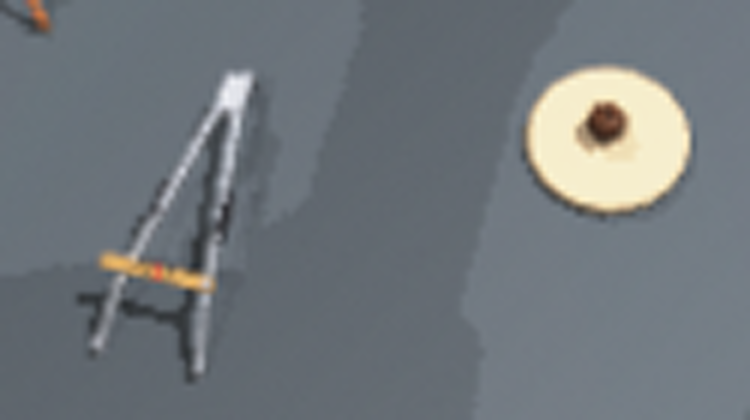

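The crop shows the stainless tweezers: heel at (214.5,189), brass strip with red mark at (201,220), black rests near (199,212) and (212,212), tips at (191,233) and (208,237). The walnut bead is at (276,195). I'll approach above the tweezers and look again with the wrist camera.

```bash
cat >> h.py <<'E'
def rel(P,yaw,s=None):
    "shift/turn from measured pose to TCP at P, tool down, tool x at heading yaw"
    s=s or r.get_state(); Q=R.from_quat(s['eef_rot']); c,n=np.cos(yaw),np.sin(yaw)
    G=R.from_matrix(np.array([[c,n,0],[n,-c,0],[0,0,-1]]))
    return Q.inv().apply(np.array(P)-s['tool_pos']).round(4),(Q.inv()*G).as_rotvec().round(4)
E
python3 - <<'E'
from h import *
c=cam("scene"); p=cast(c,[[214.5,189.5],[190.8,233],[208,237]],.03); print(p)
t=(p[1]+p[2])/2-p[0]; yaw=np.arctan2(t[1],t[0]); print(np.linalg.norm(t),np.linalg.norm(p[1]-p[2]),yaw)
g=(p[1]+p[2])/2-np.array([np.cos(yaw),np.sin(yaw),0])*.085; print(g)
print(rel([g[0]-.03*np.cos(yaw),g[1]-.03*np.sin(yaw),.19],yaw))
print(cast(c,[[276,195]],.032))
E
```

```text
[[ 0.46478641 -0.10199831  0.03      ]
 [ 0.61752937 -0.20576591  0.03      ]
 [ 0.64319476 -0.15136355  0.03      ]]
0.18242180525875598 0.06015255398311044 -0.4331388628145946
[ 0.55321158 -0.14288837  0.03      ]
(array([ 0.4669, -0.3492,  0.0485]), array([-0.0015,  0.0008,  0.723 ]))
[[0.53013826 0.10758351 0.032     ]]
```

Request:
{"fn": "carry_out", "kwargs": {"plan": [{"rot": [0, 0, 0.1], "xyz": [0.033, -0.025, 0.003], "grip": 0}, {"rot": [0, 0, 0.2], "xyz": [0.066, -0.05, 0.006], "grip": 0}, {"rot": [0, 0, 0.3], "xyz": [0.099, -0.075, 0.01], "grip": 0}, {"rot": [0, 0, 0.4], "xyz": [0.132, -0.1, 0.013], "grip": 0}, {"rot": [0, 0, 0.5], "xyz": [0.165, -0.124, 0.016], "grip": 0}, {"rot": [0, 0, 0.6], "xyz": [0.198, -0.149, 0.02], "grip": 0}, {"rot": [0, 0, 0.7], "xyz": [0.231, -0.174, 0.024], "grip": 0}, {"rot": [0, 0, 0.723], "xyz": [0.264, -0.199, 0.028], "grip": 0}]}}

```text
clock: 0.77
tool_pos: [0.3755, -0.331, 0.2104]
eef_rot: [0.976, -0.217, -0.0, 0.0]
contact_force: [1.3, -0.0, -0.6]
opening: 1.002
finger_force: 0.0
```

```bash
python3 - <<'E'
from h import *
s=r.get_state();yaw=-.4331;print(s['clock'],s['tool_pos']);print(rel([.5532-.03*np.cos(yaw),-.1429-.03*np.sin(yaw),.19],yaw,s))
E
```

```text
0.7667 [ 0.37548194 -0.33098098  0.21044232]
(array([ 0.0512, -0.2456,  0.0204]), array([ 0.0002,  0.0003, -0.0048]))
```

Request:
{"fn": "carry_out", "kwargs": {"plan": [{"rot": [0, 0, 0], "xyz": [0.008, -0.04, 0.003], "grip": 0}, {"rot": [0, 0, 0], "xyz": [0.017, -0.08, 0.007], "grip": 0}, {"rot": [0, 0, 0], "xyz": [0.025, -0.12, 0.01], "grip": 0}, {"rot": [0, 0, 0], "xyz": [0.033, -0.16, 0.013], "grip": 0}, {"rot": [0, 0, 0], "xyz": [0.041, -0.2, 0.017], "grip": 0}, {"rot": [0, 0, 0], "xyz": [0.049, -0.235, 0.02], "grip": 0}, {"rot": [0, 0, 0], "xyz": [0.051, -0.246, 0.02], "grip": 0}, {"rot": [0, 0, 0], "xyz": [0.051, -0.246, 0.02], "grip": 0}]}}

```text
clock: 1.43
tool_pos: [0.5263, -0.1266, 0.1901]
eef_rot: [0.977, -0.211, 0.0, -0.001]
contact_force: [0.1, -0.6, 0.0]
opening: 1.004
finger_force: 0.0
```

```bash
python3 - <<'E'
from h import *
import pickle
s=r.get_state(); im=r.snapshot("wrist"); pickle.dump((s,im),open("w1.pkl","wb")); print(s['clock'],s['tool_pos'])
cv2.imwrite("pics/w1.png",cv2.resize(im[:,:,::-1],(768,576),interpolation=cv2.INTER_CUBIC))
E
```

```text
1.4333 [ 0.52628256 -0.12659438  0.19011532]
```

View pics/w1.png

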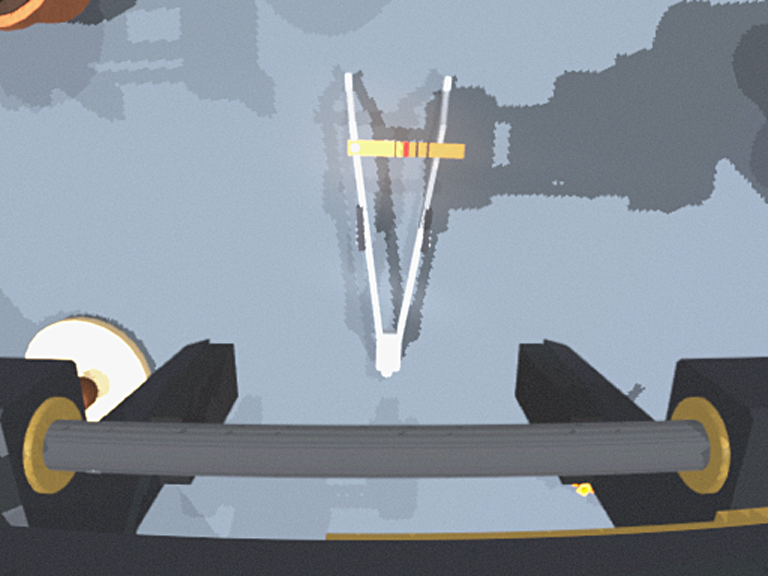

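The wrist view (pixels at 1.5x) shows the tweezers: heel (388,352), rests at about (360,228) and (428,228), strip at y=149 with its red line at (406,149), tips at (349,75) and (447,79). The coaster with the bead is at lower left, around (88,370).

```bash
python3 - <<'E'
from h import *
import pickle
s,im=pickle.load(open("w1.pkl","rb")); c=cam("wrist",s)
hsv=cv2.cvtColor(im,cv2.COLOR_RGB2HSV).astype(int); g=im.astype(int)
w=(g.min(2)>225); w[:,:215]=0; w[:,310:]=0; w[:46]=0; w[250:]=0
# blade centres along rows
def line(a,b,rows,z):
    pts=[]
    for y in rows:
        xs=np.where(w[y,a:b])[0]+a
        if len(xs): pts.append((xs.mean(),y))
    return cast(c,pts,z)
L=line(225,250,list(range(54,92))+list(range(106,134)),.035);Rr=line(278,305,list(range(58,92))+list(range(106,134)),.035)
print(len(L),len(Rr))
def fit(P):
    m=P[:,:2].mean(0); d=np.linalg.svd(P[:,:2]-m)[2][0]; d*=np.sign(d[0]); return m,d
(ml,dl),(mr,dr)=fit(L),fit(Rr); ax=dl+dr; ax/=np.linalg.norm(ax); yaw=np.arctan2(ax[1],ax[0])
X=np.linalg.solve(np.c_[dl,-dr],mr-ml); apex=ml+dl*X[0]; print("yaw",yaw,"angle",np.arccos(dl@dr),"apex",apex)
br=(hsv[:,:,1]>120)&(hsv[:,:,0]<35); br[:90]=0;br[110:]=0; br[:,:225]=0; br[:,320:]=0
ys,xs=np.where(br); print(xs.min(),xs.max(),ys.min(),ys.max())
ny=np.array([-ax[1],ax[0]])
P=cast(c,[[388/1.5,340/1.5],[388/1.5,352/1.5],[349/1.5,73/1.5],[447/1.5,77/1.5]],.035)[:,:2]
S=cast(c,[[(xs.min()+xs.max())/2,ys.mean()]],.038)[:,:2]
T=cast(c,[[358/1.5,228/1.5],[431/1.5,228/1.5]],.037)[:,:2]
f=lambda q:np.c_[(q-apex)@ax,(q-apex)@ny].round(4)
print("heel,tips",f(P),"strip",f(S),"rests",f(T))
dk=(g.max(2)<75)
for y in range(134,172,3): 
    xs=np.where(dk[y,225:300])[0]+225; print(y,xs.min() if len(xs) else None,xs.max() if len(xs) else None, len(xs))
for q in (T.mean(0),S[0]-.047*ax,P[2:].mean(0)-.085*ax): print("grip est",q)
print(cast(c,[[87/1.5,365/1.5]],.021))
E
```

```text
66 39
yaw -0.4480226642403325 angle 0.26919307114051105 apex [ 0.42409542 -0.08885409]
263 308 95 104
heel,tips [[ 0.0565  0.0013]
 [ 0.0484  0.001 ]
 [ 0.215   0.0276]
 [ 0.2142 -0.0273]] strip [[ 0.1742 -0.0182]] rests [[ 0.1277  0.0212]
 [ 0.1288 -0.0221]]
134 None None 0
137 None None 0
140 None None 0
143 None None 0
146 None None 0
149 None None 0
152 None None 0
155 None None 0
158 None None 0
161 None None 0
164 None None 0
167 None None 0
170 None None 0
grip est [ 0.53948749 -0.14481462]
grip est [ 0.53085043 -0.16038109]
grip est [ 0.54095628 -0.14488006]
[[0.53842393 0.08846619 0.021     ]]
```

```bash
python3 - <<'E'
from h import *
print(rel([.540,-.145,.011],-.451))
E
```

```text
(array([0.0206, 0.0072, 0.1793]), array([0.0003, 0.0007, 0.0208]))
```

Request:
{"fn": "carry_out", "kwargs": {"plan": [{"rot": [0, 0, 0.02], "xyz": [0.0206, 0.0072, 0.03], "grip": 0}, {"rot": [0, 0, 0.02], "xyz": [0.0206, 0.0072, 0.06], "grip": 0}, {"rot": [0, 0, 0.02], "xyz": [0.0206, 0.0072, 0.09], "grip": 0}, {"rot": [0, 0, 0.02], "xyz": [0.0206, 0.0072, 0.12], "grip": 0}, {"rot": [0, 0, 0.02], "xyz": [0.0206, 0.0072, 0.14], "grip": 0}, {"rot": [0, 0, 0.02], "xyz": [0.0206, 0.0072, 0.16], "grip": 0}, {"rot": [0, 0, 0.02], "xyz": [0.0206, 0.0072, 0.175], "grip": 0}, {"rot": [0, 0, 0.02], "xyz": [0.0206, 0.0072, 0.179], "grip": 0}]}}

```text
clock: 2.15
tool_pos: [0.5368, -0.149, 0.0098]
eef_rot: [0.974, -0.227, -0.002, 0.001]
contact_force: [-1.4, -0.7, 0.2]
opening: 1.003
finger_force: 0.0
```

```bash
python3 - <<'E'
from h import *
s=r.get_state(); im=r.snapshot("wrist"); print(s['clock'],s['tool_pos'],rel([.540,-.145,.011],-.451,s))
cv2.imwrite("pics/w2.png",cv2.resize(im[:,:,::-1],(768,576),interpolation=cv2.INTER_CUBIC))
E
```

```text
2.15 [ 0.53676668 -0.14901088  0.00975265] (array([ 0.0011, -0.005 , -0.0013]), array([ 0.0031,  0.0041, -0.0061]))
```

View pics/w2.png

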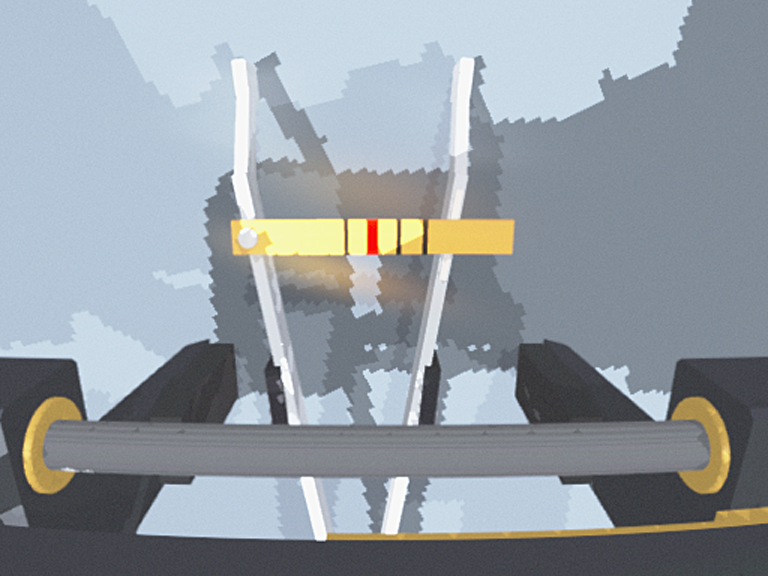

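The rests are centred near 353 while the fingers are centred near 376, so the tweezers sit about 5 mm toward tool -y. The measured pose says the same. I'll settle first and correct from there.

Request:
{"fn": "carry_out", "kwargs": {"plan": [{"rot": [0, 0, 0], "xyz": [0, 0, 0], "grip": 0}, {"rot": [0, 0, 0], "xyz": [0, 0, 0], "grip": 0}]}}

```text
clock: 2.37
tool_pos: [0.54, -0.1476, 0.0128]
eef_rot: [0.974, -0.225, 0.001, 0.0]
contact_force: [0.5, -0.8, 0.6]
opening: 1.001
finger_force: 0.0
```

```bash
python3 - <<'E'
from h import *
s=r.get_state(); print(s['clock'],s['tool_pos'],rel([.540,-.145,.011],-.451,s))
E
```

```text
2.3667 [ 0.54002333 -0.14757532  0.01275417] (array([-0.0012, -0.0023,  0.0018]), array([ 0.0005, -0.0015, -0.0038]))
```

Request:
{"fn": "carry_out", "kwargs": {"plan": [{"rot": [0, 0, 0], "xyz": [-0.001, -0.003, 0.002], "grip": 60}, {"rot": [0, 0, 0], "xyz": [-0.001, -0.003, 0.002], "grip": 90}, {"rot": [0, 0, 0], "xyz": [-0.001, -0.003, 0.002], "grip": 110}, {"rot": [0, 0, 0], "xyz": [-0.001, -0.003, 0.002], "grip": 125}, {"rot": [0, 0, 0], "xyz": [-0.001, -0.003, 0.002], "grip": 135}, {"rot": [0, 0, 0], "xyz": [-0.001, -0.003, 0.002], "grip": 140}, {"rot": [0, 0, 0], "xyz": [-0.001, -0.003, 0.002], "grip": 145}, {"rot": [0, 0, 0], "xyz": [-0.001, -0.003, 0.002], "grip": 145}], "squeeze": 20}}

```text
clock: 3.03
tool_pos: [0.5406, -0.1431, 0.0098]
eef_rot: [0.974, -0.225, 0.0, 0.0]
contact_force: [-0.3, -1.2, 0.4]
opening: 0.436
finger_force: 5.7
```

Request:
{"fn": "carry_out", "kwargs": {"plan": [{"rot": [0, 0, 0], "xyz": [0, 0, 0], "grip": 152}, {"rot": [0, 0, 0], "xyz": [0, 0, 0], "grip": 158}, {"rot": [0, 0, 0], "xyz": [0, 0, 0], "grip": 162}, {"rot": [0, 0, 0], "xyz": [0, 0, 0], "grip": 162}, {"rot": [0, 0, 0], "xyz": [0, 0, -0.01], "grip": 162}, {"rot": [0, 0, 0], "xyz": [0, 0, -0.025], "grip": 162}, {"rot": [0, 0, 0], "xyz": [0, 0, -0.04], "grip": 162}, {"rot": [0, 0, 0], "xyz": [0, 0, -0.055], "grip": 162}]}}

```text
clock: 3.7
tool_pos: [0.5397, -0.143, 0.0656]
eef_rot: [0.974, -0.225, -0.001, 0.0]
contact_force: [0.8, 0.3, -0.6]
opening: 0.363
finger_force: 8.2
```

Request:
{"fn": "carry_out", "kwargs": {"plan": [{"rot": [0, 0, 0], "xyz": [0, 0, 0], "grip": 162}, {"rot": [0, 0, 0], "xyz": [0, 0, 0], "grip": 162}, {"rot": [0, 0, 0], "xyz": [0, 0, 0], "grip": 162}]}}

```text
clock: 3.95
tool_pos: [0.5399, -0.1428, 0.0644]
eef_rot: [0.974, -0.225, -0.0, -0.0]
contact_force: [0.1, 0.2, -1.1]
opening: 0.367
finger_force: 8.2
```

```bash
python3 - <<'E'
from h import *
import pickle
s=r.get_state(); im=r.snapshot("wrist"); pickle.dump((s,im),open("w3.pkl","wb")); print(s)
cv2.imwrite("pics/w3.png",cv2.resize(im[:,:,::-1],(768,576),interpolation=cv2.INTER_CUBIC))
E
```

```text
{'clock': 3.95, 'q': array([ 0.13502665,  0.87129846,  0.07021856,  1.89869407, -0.14635967,
        0.37739362, -1.70746848]), 'qd': array([ 1.97740173e-03,  1.49790686e-02, -2.82965303e-03,  3.89379252e-03,
       -1.43559589e-03,  8.54659008e-05, -4.51311943e-04]), 'joint_torque': array([ 2.09845888e-02, -5.34251046e+01,  2.61762388e+00, -7.56411999e+00,
        4.96379012e-03, -9.30824876e-02, -5.90955933e-04]), 'tool_pos': array([ 0.5398952 , -0.14282778,  0.06437047]), 'eef_rot': array([ 9.74436694e-01, -2.24661797e-01, -4.55100443e-04, -7.15246980e-06]), 'contact_force': array([ 0.14056814,  0.21607396, -1.10538089]), 'moment': array([ 0.04298105,  0.02900571, -0.03114037]), 'finger_force': 8.150816364213824, 'opening': 0.36729008209711905}
```

View pics/w3.png

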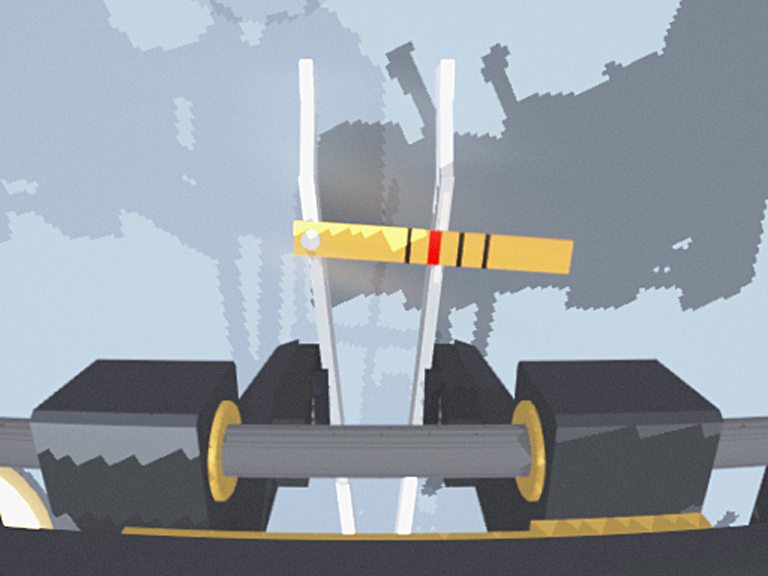

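The tweezers are lifted level, with tips at about (306,65) and (447,65). The red line is at (434,247) and the right blade is slightly right of it, near 441, so I'll measure the residue on a zoomed crop.

```bash
python3 - <<'E'
from h import *
import pickle
s,im=pickle.load(open("w3.pkl","rb")); c=cam("wrist",s); g=im.astype(int)
cv2.imwrite("pics/c3.png",cv2.resize(im[30:200,190:330][:,:,::-1],(490,595),interpolation=cv2.INTER_CUBIC) if 0 else cv2.resize(im[135:195,265:325][:,:,::-1],(600,600),interpolation=cv2.INTER_NEAREST))
z=s['tool_pos'][2]+.019
for y in (42,44,46,48):
    row=g[y].min(1); xs=np.where(row[190:320]>235)[0]+190; print(y,xs.min(),xs.max()); 
    sp=np.where(np.diff(xs)>20)[0]; a,b=xs[sp[0]],xs[sp[0]+1]
    for zz in (z-.016,z-.03): 
        P=cast(c,[[a+.5,y],[b-.5,y]],zz); q=cast(c,[[xs.min()-.5,y],[xs.max()+.5,y]],zz); print(zz,np.linalg.norm(P[0]-P[1]),np.linalg.norm(q[0]-q[1]))
E
```

```text
42 200 302
0.06737046723981768 0.03426306585132923 0.04106206082769445
0.053370467239817684 0.03759723500941268 0.04505784618365484
44 200 302
0.06737046723981768 0.03429768654532866 0.041103522467355144
0.053370467239817684 0.03763522467368076 0.04510334249204011
46 200 302
0.06737046723981768 0.034332625780974235 0.04114536698987124
0.053370467239817684 0.03767356387716352 0.04514925894194915
48 200 302
0.06737046723981768 0.03436788376102763 0.04118759462781051
0.053370467239817684 0.037712252842353494 0.045195595788581185
```

View pics/c3.png

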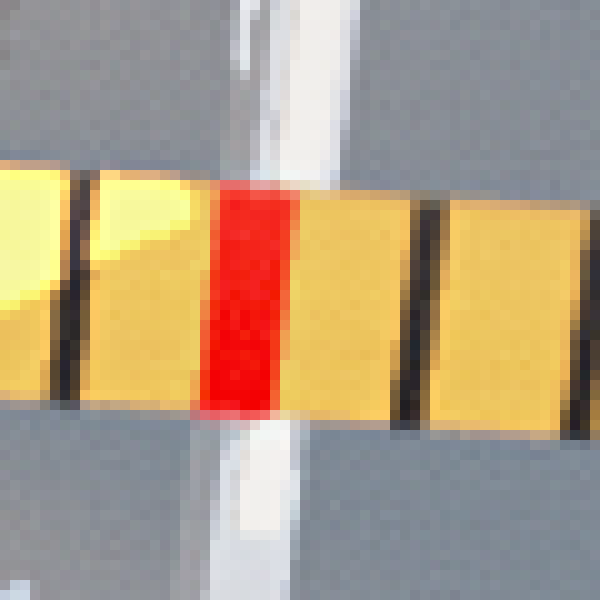

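The white line on the right blade is about 4.5 px (about 1.8 mm) right of the red line, and the tip gap measures about 34.3 mm. Both mean about 1.1 mm more closing, or 3 counts. Next I'll measure the bead, and where the purple decoy lies relative to the heel.

```bash
python3 - <<'E'
from h import *
def comp(m,near):
    n,l,st,ce=cv2.connectedComponentsWithStats(m.astype(np.uint8)); 
    i=min((i for i in range(1,n) if st[i,4]>15),key=lambda i:np.hypot(*(ce[i]-near))); return ce[i],st[i],l==i
C={}
for n,bp in (("scene",(276,196)),("side",(253,219))):
    im=cv2.imread(f"pics/{n}0.png"); h=cv2.cvtColor(im,cv2.COLOR_BGR2HSV).astype(int)
    box=np.zeros(h.shape[:2],bool); box[bp[1]-20:bp[1]+20,bp[0]-25:bp[0]+25]=1
    ce,st,_=comp(box&(h[:,:,2]<130)&(h[:,:,1]>80)&((h[:,:,0]<20)|(h[:,:,0]>170)),bp); C[n]=ce
    print(n,ce,st, "bead@21:",cast(cam(n),[ce],.021))
    co,s2,l=comp(box&(h[:,:,2]>150)&(h[:,:,0]<35)&(h[:,:,1]>25),bp)
    cn=max(cv2.findContours(l.astype(np.uint8),cv2.RETR_EXTERNAL,2)[0],key=len); e=cv2.fitEllipse(cv2.convexHull(cn)); 
    print(" coaster",e,cast(cam(n),[e[0]],.009))
    P=(h[:,:,0]>125)&(h[:,:,0]<160)&(h[:,:,1]>90)
    if n=="scene":
        ys,xs=np.where(P[115:165,280:315]); q=cast(cam(n),np.c_[xs+280,ys+115],.03); i=[q[:,0].argmin(),q[:,0].argmax(),q[:,1].argmin(),q[:,1].argmax()]; print(q[i].round(3))
# triangulate
A=[];b=[]
for n in C:
    K,d,o,M=cam(n); u=M@np.r_[cv2.undistortPoints(C[n].reshape(1,1,2),K,d)[0,0],1]; u/=np.linalg.norm(u); Q=np.eye(3)-np.outer(u,u); A.append(Q); b.append(Q@o)
print("tri",np.linalg.solve(sum(A),sum(b)))
E
```

```text
scene [275.31034483 195.37931034] [273 193   6   6  29] bead@21: [[0.52510062 0.10687669 0.021     ]]
 coaster ((275.85296630859375, 197.514404296875), (23.74983024597168, 27.208087921142578), 100.00293731689453) [[0.52745603 0.10901343 0.009     ]]
[[0.202 0.244 0.03 ]
 [0.402 0.217 0.03 ]
 [0.402 0.217 0.03 ]
 [0.219 0.301 0.03 ]]
side [252.42105263 218.42105263] [250 217   6   4  19] bead@21: [[0.52121512 0.11451521 0.021     ]]
 coaster ((251.01959228515625, 221.37384033203125), (20.365982055664062, 32.30241775512695), 90.70340728759766) [[0.52556619 0.11403361 0.009     ]]
tri [0.52295668 0.10782307 0.01657053]
```

Request:
{"fn": "carry_out", "kwargs": {"plan": [{"rot": [0, 0, 0], "xyz": [0, 0, 0], "grip": 165}, {"rot": [0, 0, 0], "xyz": [0, 0, -0.02], "grip": 165}, {"rot": [0, 0, 0], "xyz": [0, 0, -0.036], "grip": 165}, {"rot": [0, 0, 0], "xyz": [0, 0, -0.036], "grip": 165}]}}

```text
clock: 4.33
tool_pos: [0.5416, -0.1435, 0.1023]
eef_rot: [0.974, -0.225, 0.002, 0.0]
contact_force: [0.2, -0.4, -1.0]
opening: 0.354
finger_force: 8.8
```

```bash
python3 - <<'E'
from h import *
print(rel([.526-.085,.110,.09],0))
E
```

```text
(array([-0.2015, -0.1838,  0.0117]), array([ 3.000e-04, -3.300e-03, -4.534e-01]))
```

Request:
{"fn": "carry_out", "kwargs": {"plan": [{"rot": [0, 0, -0.03], "xyz": [-0.01, -0.009, 0], "grip": 165}, {"rot": [0, 0, -0.07], "xyz": [-0.03, -0.027, 0], "grip": 165}, {"rot": [0, 0, -0.11], "xyz": [-0.05, -0.045, 0], "grip": 165}, {"rot": [0, 0, -0.16], "xyz": [-0.07, -0.064, 0], "grip": 165}, {"rot": [0, 0, -0.2], "xyz": [-0.09, -0.082, 0], "grip": 165}, {"rot": [0, 0, -0.24], "xyz": [-0.11, -0.1, 0], "grip": 165}, {"rot": [0, 0, -0.28], "xyz": [-0.128, -0.117, 0], "grip": 165}, {"rot": [0, 0, -0.32], "xyz": [-0.14, -0.127, 0], "grip": 165}]}}

```text
clock: 5.0
tool_pos: [0.4673, 0.0363, 0.0995]
eef_rot: [0.998, -0.063, -0.002, -0.001]
contact_force: [-0.5, 1.2, -1.0]
opening: 0.355
finger_force: 8.8
```

Request:
{"fn": "carry_out", "kwargs": {"plan": [{"rot": [0, 0, 0], "xyz": [0, 0, 0], "grip": 165}, {"rot": [0, 0, 0], "xyz": [0, 0, 0], "grip": 165}]}}

```text
clock: 5.17
tool_pos: [0.4688, 0.0337, 0.0999]
eef_rot: [0.998, -0.065, -0.001, -0.0]
contact_force: [0.2, -0.4, -0.7]
opening: 0.355
finger_force: 8.8
```

```bash
python3 - <<'E'
from h import *
print(rel([.526-.085,.110,.09],0))
E
```

```text
(array([-0.0375, -0.0721,  0.0099]), array([-1.000e-04,  2.400e-03, -1.303e-01]))
```

Request:
{"fn": "carry_out", "kwargs": {"plan": [{"rot": [0, 0, -0.025], "xyz": [-0.007, -0.014, 0.002], "grip": 165}, {"rot": [0, 0, -0.05], "xyz": [-0.015, -0.03, 0.004], "grip": 165}, {"rot": [0, 0, -0.075], "xyz": [-0.023, -0.045, 0.006], "grip": 165}, {"rot": [0, 0, -0.105], "xyz": [-0.031, -0.06, 0.008], "grip": 165}, {"rot": [0, 0, -0.13], "xyz": [-0.0375, -0.072, 0.01], "grip": 165}, {"rot": [0, 0, -0.13], "xyz": [-0.0375, -0.072, 0.01], "grip": 165}, {"rot": [0, 0, -0.13], "xyz": [-0.0375, -0.072, 0.01], "grip": 165}, {"rot": [0, 0, -0.13], "xyz": [-0.0375, -0.072, 0.01], "grip": 165}]}}

```text
clock: 5.83
tool_pos: [0.4431, 0.107, 0.0906]
eef_rot: [1.0, -0.003, 0.0, 0.001]
contact_force: [0.5, 0.2, -1.1]
opening: 0.352
finger_force: 8.8
```

```bash
python3 - <<'E'
from h import *
import pickle
s=r.get_state(); im=r.snapshot("wrist"); pickle.dump((s,im),open("w4.pkl","wb")); print(s['clock'],s['tool_pos'],s['eef_rot'],s['opening'])
cv2.imwrite("pics/w4.png",cv2.resize(im[20:190,180:350][:,:,::-1],(595,595),interpolation=cv2.INTER_NEAREST))
E
```

```text
5.8333 [0.44314324 0.10704661 0.0905797 ] [ 9.99994755e-01 -3.16518272e-03  2.19311759e-04  6.51481142e-04] 0.3521030567025481
```

View pics/w4.png

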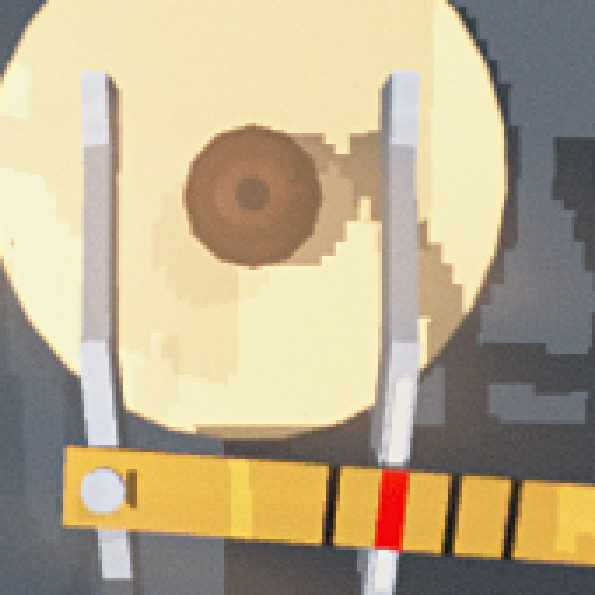

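The close view (3.5x crop) shows the red line at (391,510) over the white line (about (388,510), equal within parallax). The bead's hole is at (253,193), and the tip top faces are at x 81–107 and 391–418, with front edges at y=72.

```bash
python3 - <<'E'
from h import *
import pickle
s,im=pickle.load(open("w4.pkl","rb")); c=cam("wrist",s); f=lambda *p:np.array(p)/3.5+[180-.5+.14,20-.5+.14]
z=s['tool_pos'][2]+.019; print("thumb z",z)
B=cast(c,[f(253,193)],.032)[0]; B2=cast(c,[f(253,196)],.023)[0]; Cc=cast(c,[f(253,176)],.01)[0]
T=cast(c,[f(81,72),f(107,72),f(391,72),f(418,72)],z-.016)
S=cast(c,[f(391,510),f(103,490)],z+.008)
print("bead",B,B2,"tips",T,"gap in/out",T[1,1]-T[2,1],T[0,1]-T[3,1],"strip",S)
print("tcp",s['tool_pos'],"tipmid front",T.mean(0))
h=cv2.cvtColor(im,cv2.COLOR_RGB2HSV).astype(int); m=(h[:,:,1]>100)&(h[:,:,2]<150)&(h[:,:,0]<20); m[:50]=0;m[105:]=0;m[:,:225]=0;m[:,280:]=0
n=cv2.findContours(m.astype(np.uint8),0,2)[0]; k=max(n,key=cv2.contourArea); (u,v),rad=cv2.minEnclosingCircle(k); print(u,v,rad,cast(c,[[u,v]],.023))
E
```

```text
thumb z 0.10957969890455896
bead [0.522808   0.10566663 0.032     ] [0.52285669 0.1056117  0.023     ] tips [[0.53263895 0.12556675 0.0935797 ]
 [0.5325906  0.12260003 0.0935797 ]
 [0.53241171 0.09028153 0.0935797 ]
 [0.53242792 0.08719664 0.0935797 ]] gap in/out 0.03231850312574397 0.03837010820327637 strip [[0.48631074 0.0922165  0.1175797 ]
 [0.48857654 0.12166897 0.1175797 ]]
tcp [0.44314324 0.10704661 0.0905797 ] tipmid front [0.5325173  0.10641124 0.0935797 ]
252.0 75.59459686279297 19.59469223022461 [[0.52288304 0.10556669 0.023     ]]
```

Gap 32.3 mm. The tip midpoint needs -5 mm in x and about +0.8 mm in tool y. I'll align first, then lower to just above the bead.

Request:
{"fn": "carry_out", "kwargs": {"plan": [{"rot": [0, 0, 0], "xyz": [-0.003, 0.0005, 0], "grip": 165}, {"rot": [0, 0, 0], "xyz": [-0.005, 0.001, 0], "grip": 165}, {"rot": [0, 0, 0], "xyz": [-0.005, 0.001, 0.008], "grip": 165}, {"rot": [0, 0, 0], "xyz": [-0.005, 0.001, 0.018], "grip": 165}, {"rot": [0, 0, 0], "xyz": [-0.005, 0.001, 0.028], "grip": 165}, {"rot": [0, 0, 0], "xyz": [-0.005, 0.001, 0.036], "grip": 165}, {"rot": [0, 0, 0], "xyz": [-0.005, 0.001, 0.04], "grip": 165}, {"rot": [0, 0, 0], "xyz": [-0.005, 0.001, 0.04], "grip": 165}]}}

```text
clock: 6.55
tool_pos: [0.4369, 0.1076, 0.0496]
eef_rot: [1.0, -0.002, -0.001, 0.0]
contact_force: [-0.1, 1.1, -1.3]
opening: 0.355
finger_force: 8.8
```

Request:
{"fn": "carry_out", "kwargs": {"plan": [{"rot": [0, 0, 0], "xyz": [0, 0, 0], "grip": 165}, {"rot": [0, 0, 0], "xyz": [0, 0, 0], "grip": 165}]}}

```text
clock: 6.72
tool_pos: [0.4376, 0.1078, 0.0508]
eef_rot: [1.0, -0.002, 0.0, 0.0]
contact_force: [0.3, -0.5, -0.4]
opening: 0.359
finger_force: 8.8
```

```bash
python3 - <<'E'
from h import *
ps=[]
for i in range(6):
    s=r.get_state(); im=r.snapshot("wrist"); ps.append(np.r_[s['tool_pos'],s['eef_rot'],s['opening']])
ps=np.array(ps); print(s['clock'],ps.mean(0).round(4),ps[:,:3].std(0).round(4))
sd=r.snapshot("side")
a=cv2.resize(im[20:180,170:330],(400,400),interpolation=cv2.INTER_NEAREST); b=cv2.resize(sd[185:240,225:280],(400,400),interpolation=cv2.INTER_CUBIC)
cv2.imwrite("pics/w5.png",np.hstack([a,b])[:,:,::-1])
E
```

```text
6.9667 [ 4.377e-01  1.079e-01  5.100e-02  1.000e+00 -1.600e-03  3.000e-04
 -0.000e+00  3.548e-01] [0.0001 0.     0.0001]
```

View pics/w5.png

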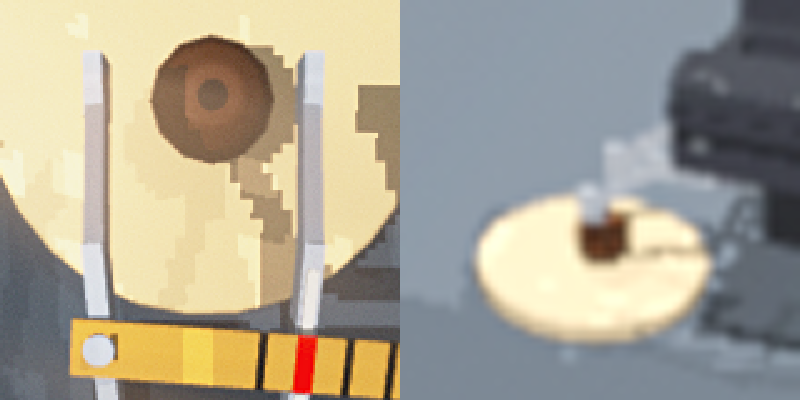

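The wrist crop (2.5x) shows the red line still on the white line, with the bead's hole at (212,94) and the tips at x 84–105 and 303–324. The bead is slightly right of mid. The side crop shows the left tip just above and in front of the bead.

```bash
cat > m.py <<'E'
from h import *
import sys
def meas(pts,top,k,x0,y0,s,zoff=.020):
    c=cam("wrist",s); f=lambda p:np.array(p)/k+[x0-.5+.5/k,y0-.5+.5/k]
    z=s['tool_pos'][2]+zoff
    return cast(c,[f(p) for p in pts],z-.016), cast(c,[f(top)],.032)[0]
E
python3 - <<'E'
from m import *
s=dict(tool_pos=np.array([.4377,.1079,.0510]),eef_rot=np.array([1,-.0016,.0003,0]))
T,B=meas([(84,52),(103,52),(303,52),(324,52)],(212,94),2.5,170,20,s)
print(T,T[1,1]-T[2,1],T[0,1]-T[3,1],"mid",T.mean(0),"bead",B,"need dx,dy world",B[:2]-(T.mean(0)[:2]-[.005,0]))
# side view: left tip top/bottom px
c=cam("side"); zt=.051-.011+.001
print("pred side px tip_left bottom/top, bead",proj(c,[[.5222,.1245,zt],[.5222,.1245,zt+.014],B-[0,0,.011]]))
print("seen: tip approx",225+190*55/400,185+np.array([185,220])*55/400,"bead",225+205*55/400,185+238*55/400)
E
```

```text
[[0.52687485 0.1263716  0.055     ]
 [0.52683505 0.12335606 0.055     ]
 [0.52675342 0.09170737 0.055     ]
 [0.52678055 0.08837203 0.055     ]] 0.03164869374541432 0.03799957143317713 mid [0.52681097 0.10745177 0.055     ] bead [0.52280243 0.10583608 0.032     ] need dx,dy world [ 0.00099146 -0.00161569]
pred side px tip_left bottom/top, bead [[251.22673574 214.49256004]
 [251.32063231 210.50526859]
 [252.79156647 216.82987462]]
seen: tip approx 251.125 [210.4375 215.25  ] bead 253.1875 217.725
```

Both bead measurements agree, so it hasn't moved. Remaining shift is 1.6 mm in tool +y and 1 mm in +x. I'll correct that, then lower 23 mm.

Request:
{"fn": "carry_out", "kwargs": {"plan": [{"rot": [0, 0, 0], "xyz": [0.001, 0.0016, 0], "grip": 165}, {"rot": [0, 0, 0], "xyz": [0.001, 0.0016, 0], "grip": 165}, {"rot": [0, 0, 0], "xyz": [0.001, 0.0016, 0], "grip": 165}]}}

```text
clock: 7.32
tool_pos: [0.4386, 0.1061, 0.0507]
eef_rot: [1.0, -0.002, 0.0, 0.0]
contact_force: [0.4, -0.2, -0.5]
opening: 0.355
finger_force: 8.8
```

Request:
{"fn": "carry_out", "kwargs": {"plan": [{"rot": [0, 0, 0], "xyz": [0, 0, 0.003], "grip": 165}, {"rot": [0, 0, 0], "xyz": [0, 0, 0.007], "grip": 165}, {"rot": [0, 0, 0], "xyz": [0, 0, 0.011], "grip": 165}, {"rot": [0, 0, 0], "xyz": [0, 0, 0.015], "grip": 165}, {"rot": [0, 0, 0], "xyz": [0, 0, 0.018], "grip": 165}, {"rot": [0, 0, 0], "xyz": [0, 0, 0.021], "grip": 165}, {"rot": [0, 0, 0], "xyz": [0, 0, 0.023], "grip": 165}, {"rot": [0, 0, 0], "xyz": [0, 0, 0.023], "grip": 165}]}}

```text
clock: 7.98
tool_pos: [0.4409, 0.1068, 0.029]
eef_rot: [1.0, -0.001, -0.002, 0.001]
contact_force: [-0.0, 0.6, -0.7]
opening: 0.353
finger_force: 8.8
```

Request:
{"fn": "carry_out", "kwargs": {"plan": [{"rot": [0, 0, 0], "xyz": [0, 0, 0], "grip": 165}, {"rot": [0, 0, 0], "xyz": [0, 0, 0], "grip": 165}, {"rot": [0, 0, 0], "xyz": [0, 0, 0], "grip": 165}]}}

```text
clock: 8.23
tool_pos: [0.4406, 0.1068, 0.0294]
eef_rot: [1.0, -0.002, -0.002, 0.001]
contact_force: [1.0, -0.3, -1.4]
opening: 0.351
finger_force: 8.8
```

```bash
python3 - <<'E'
from h import *
ps=[]
for i in range(6):
    s=r.get_state(); im=r.snapshot("wrist"); ps.append(np.r_[s['tool_pos'],s['eef_rot'],s['opening'],s['contact_force']])
ps=np.array(ps); print(s['clock'],ps.mean(0).round(4),ps[:,:3].std(0).round(4))
sd=r.snapshot("side")
a=cv2.resize(im[20:180,170:330],(400,400),interpolation=cv2.INTER_NEAREST); b=cv2.resize(sd[185:240,225:280],(400,400),interpolation=cv2.INTER_CUBIC)
cv2.imwrite("pics/w6.png",np.hstack([a,b])[:,:,::-1])
E
```

```text
8.4833 [ 4.406e-01  1.068e-01  2.950e-02  1.000e+00 -1.600e-03 -1.900e-03
  5.000e-04  3.552e-01  6.075e-01  3.409e-01 -9.413e-01] [0. 0. 0.]
```

View pics/w6.png

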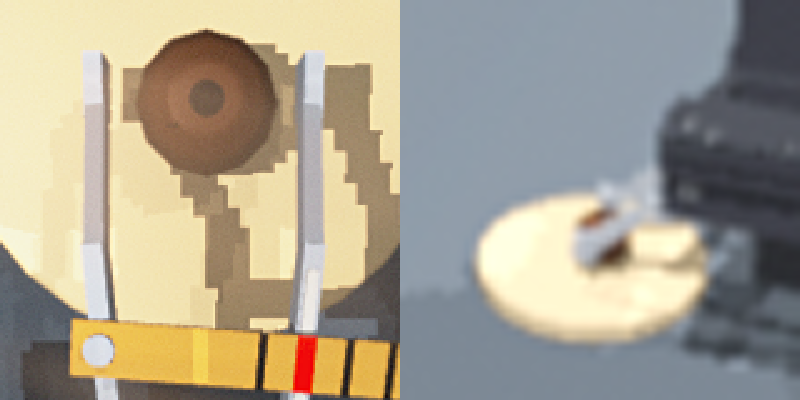

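The bead sits between the tips with clear gaps on both sides, hole at (206,97), and the red line is still on the white line. The side view shows the left tip down beside the bead, ending near its middle. Now a numeric check.

```bash
python3 - <<'E'
from m import *
s=dict(tool_pos=np.array([.4406,.1068,.0295]),eef_rot=np.array([1,-.0016,-.0019,.0005]))
T,B=meas([(84,52),(103,52),(303,52),(324,52)],(206,97),2.5,170,20,s)
print(T[1,1]-T[2,1],T[0,1]-T[3,1],"mid",T.mean(0),"bead",B,"need world",B[:2]-(T.mean(0)[:2]-[.005,0]))
Q=R.from_quat(s['eef_rot']).as_matrix(); print("tool x axis",Q[:,0], "tip z est", (s['tool_pos']+Q@[.085,0,-.020+.030])[2])
print(proj(cam("side"),[[.524,.1235,.0195],[.524,.1235,.0335],B-[0,0,.011]]), 225+190*55/400,185+np.array([265])*55/400)
E
```

```text
0.031561552273716875 0.03789498934820548 mid [0.52966471 0.10635355 0.0335    ] bead [0.52287171 0.10596844 0.032     ] need world [-0.00179299 -0.00038511]
tool x axis [ 0.99998766 -0.00320188 -0.00379838] tip z est 0.01917721527227795
[[250.6161328  220.23287612]
 [250.70517629 216.32346039]
 [252.75661004 216.84832516]] 251.125 [221.4375]
```

Request:
{"fn": "carry_out", "kwargs": {"plan": [{"rot": [0, 0, 0], "xyz": [-0.001, 0.0003, 0.0005], "grip": 165}, {"rot": [0, 0, 0], "xyz": [-0.0018, 0.0004, 0.0012], "grip": 165}, {"rot": [0, 0, 0], "xyz": [-0.0018, 0.0004, 0.0012], "grip": 165}, {"rot": [0, 0, 0], "xyz": [-0.0018, 0.0004, 0.0012], "grip": 165}, {"rot": [0, 0, 0], "xyz": [-0.0018, 0.0004, 0.0012], "grip": 165}, {"rot": [0, 0, 0], "xyz": [-0.0018, 0.0004, 0.0012], "grip": 165}]}}

```text
clock: 9.08
tool_pos: [0.4388, 0.1064, 0.0283]
eef_rot: [1.0, -0.001, -0.002, 0.0]
contact_force: [-0.4, -0.9, 0.0]
opening: 0.355
finger_force: 8.8
```

```bash
python3 - <<'E'
from h import *
ps=[]
for i in range(5):
    s=r.get_state(); im=r.snapshot("wrist"); ps.append(np.r_[s['tool_pos'],s['eef_rot'],s['opening'],s['finger_force']])
m=np.mean(ps,0); print(s['clock'],m.round(4))
h=cv2.cvtColor(im,cv2.COLOR_RGB2HSV).astype(int); k=(h[:,:,1]>100)&(h[:,:,2]<150)&(h[:,:,0]<20); k[:25]=0;k[95:]=0;k[:,:215]=0;k[:,285:]=0
ct=max(cv2.findContours(k.astype(np.uint8),0,2)[0],key=cv2.contourArea); e=cv2.minEnclosingCircle(ct)
c=cam("wrist",dict(tool_pos=m[:3],eef_rot=m[3:7])); print(e,cast(c,[e[0]],.023))
red=(h[:,:,1]>200)&((h[:,:,0]<8)|(h[:,:,0]>172))&(h[:,:,2]>200); ys,xs=np.where(red); print("red",xs.mean(),ys.mean())
for y in (146,148,178): 
    w=np.where(im[y,280:305].min(1)>200)[0]+280; print(y,w.min() if len(w) else 0,w.max() if len(w) else 0)
E
```

```text
9.2833 [ 4.3880e-01  1.0640e-01  2.8300e-02  1.0000e+00 -1.5000e-03 -1.9000e-03
  5.0000e-04  3.5500e-01  8.7795e+00]
((250.85479736328125, 55.94104766845703), 29.08160972595215) [[0.5229253  0.10602369 0.023     ]]
red 291.33962264150944 165.1320754716981
146 289 296
148 289 296
178 288 291
```

```bash
python3 -c "
from plant import r
print(r.finish_job())"
```

```text
the job is handed in; nothing more can be done
None
```

I handed the job in with the stainless tweezers held at the red line, tip gap about 32 mm. By camera measurement, the tips are one on each side of the bead, ends about 3 mm below its middle, and the bead has not moved; the hand-in gave no verdict.

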